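Float a torsion balance on its mark

ROBOT

A 6-joint arm with a two-finger parallel gripper is mounted at the origin on the work surface. World frame = base frame: x ahead of the robot, y to its left, z up, the work surface at z = 0. Lengths are in m, angles in rad, forces in N, time in s.
With the tool pointing down it reaches from about 0.375 to 0.9 m from the base axis. Payload 3.1 kg.
Tool frame: the origin (TCP) lies at the very end of the fingers, on their centre line; the grasp point (between the pads) lies 19 mm behind it; z points along the fingers, y is the line along which they close (so a half turn about z gives the same grasp; the last joint's range is limited). The gripper opens to 85 mm and grips with 20 to 120 N. Pads are 22 mm wide; open, the fingers measure 114 mm over their backs; the gripper's body (76 mm by 85 mm) begins 54 mm behind the grasp point. The pads swing forward as they close: fully open they stand 13 mm farther back than shut.
Start: joints at [0.997, 0.527, 1.433, -0, 1.181, -0.178], TCP at [0.241, 0.577, 0.231] pointing down, gripper open.
Joint ranges: [-3.08, 3.08], [-0.75, 2.2], [0.22, 2.44], [-1.43, 4.57], [0, 2.65], [-2.85, 2.85]. Speed limits (rad/s): [2.79, 2.79, 3.14, 3.14, 3.14, 3.14].

INTERFACE

Orientations are given as a unit quaternion [x, y, z, w].
In Python, from station import manip, vision gives the robot as it stands.
- The arm moves only by the tool drive_tool, never from a script. Its argument "deltas" is a list that holds one entry, the list of rows, each a list of 4 numbers: the shift along the tool's x, y, z in mm, then the turn about the tool's z in rad. A call has 1 to 5 rows; each row is the pose to reach, as a shift and turn from the pose commanded when the call began, along the tool's axes at that moment; what a row does not reach only later rows make up. A row lasts 1/12 s, in which the tool goes at most 41.7 mm and 7.16 degrees, less where a joint would pass 70% of its speed; a pose out of reach is approached as far as the arm can. A call with a gripper value outside its range is refused whole. "jaw" is the finger opening in mm, from 0 to 85.4, set as the call begins (left out, the last holds). The fingers move at their own pace and stop on an object; "force" is the grip in N (left out, the last holds). Time passes only in rows, so rows that repeat a pose let the fingers close. It gives the time, the measured TCP pose, the force, the opening and the grip force at its end, in the units of the state.
- manip.sense(): the state, without advancing time (a new reading comes with each control period).
- vision.snapshot(name): name is "scene" or "top" or "wrist"; returns the picture (400x640x3 uint8, red, green, blue); there is no depth.
- vision.camera_model(name): a dict with "camera_matrix" (3x3 intrinsics, pixels), "rvec" (rotation vector, rad) and "tvec" (3), from world to camera coordinates, as OpenCV has them. Camera axes: x right, y down, z forward; pixel columns grow to the right and rows downward; lengths in m; the calibration is good to about 2 mm. A picture is of the moment at which its call begins: read the wrist's pose just before it. camera_model takes no time and is no camera call; for the wrist camera it gives the pose at the moment of the call.
- manip.sign_off(): hands the job in; it is judged then, once.
The state is a dict: "t": time; "q": joint angles; "qd": joint speeds; "tau": joint torques, N m; "tcp_pos": TCP position; "tool_rot": TCP orientation; "force": force on the tool from outside, world axes, zero at the start; "ft_torque": the same for the moment, N m; "finger_gap": opening from 0.0 (shut) to 1.0 (fully open); "gripper_force": force on a finger pad.
Only numpy, scipy, OpenCV 4.12 (cv2) and the standard library are available. Lean on these libraries where they do the work, as an engineer would, in place of code of your own. Each camera call takes 0.05 s, during which the arm holds its last target. There are 200 camera calls.

TASK

The torsion balance is set too top-heavy to stay up by itself: take its trim lever by the blue handle and steer the red pointer to the green tab, keeping it there for at least 6 seconds so the reading can be taken. Then let the beam down gently onto the stop pin on the sample-boat side, where it started, set the lever back upright and let go. Work only through the lever: do not touch the beam, pointer, pans or green tab, never let the beam swing hard, and leave everything else on the bench alone.

Things in the scene. Friction and masses are not known exactly. Their poses are not given: they have to be found in the camera images.
- balance: Torsion balance fixed to the bench: white base plate 200 x 170 x 12 mm, grey pillar. Origin at bench level, 10 mm beyond the plate's middle. Its -x axis faces the operator, +y points to the pan with the sample boat, z up; lengths in the other entries use this frame. It stands anywhere on the bench, turned up to 0.3 rad.
- pivot (a point): Point on the horizontal pivot axis (along the balance's x), 150 mm above its origin, in the plane of the beam. Beam, trim lever and green tab all turn about this one axis; positive angles lean their tops towards the balance's +y (boat side).
- lever (a joint): Angle of the trim lever from upright (rad, -0.6 to 0.6, positive leans to +y): an aluminium bar in front of the beam, linked to it only by a torsion band (spring). Friction (about 0.1 N m, plus 0.3 N m s/rad) keeps it where it is left. Starts at 0.
- handle (a point): Grip point on the lever's blue round bar, 16 mm thick, which sticks out 72 mm towards the operator (-x). The point is 108 mm in front of the beam's plane, 26 mm short of the bar's free end, and 130 mm from the pivot axis (straight above it at lever angle 0), so it moves on a 130 mm circle. Pinch from above, fingers closing along the balance's y.
- beam (a joint): Angle of the beam relative to the LEVER (rad). Pointer angle from vertical = joint lever + joint beam. The band pulls this value towards 0 with 0.024 N m/rad; damping 0.003 N m s/rad. Two fixed black stop pins, 66 mm above the axis, let the pointer lean 0.24 rad from vertical either way. It starts at rest leaning on the +0.24 pin (boat side).
- poise (a point): Brass disc, 40 mm across, fixed on the pointer rod 104 mm from the pivot axis; set so high that the beam is top-heavy. Beam with pointer: nominally 0.8 kg, centre of mass 4.9 mm above the axis (0.0385 N m per rad of lean, more than the band), inertia 0.012 kg m2; all three scale by 0.85 to 1.25. For a fixed lever the floating beam falls away, time constant about 0.9 s.
- tip (a point): Centre of the red 22 mm disc at the tip of the red pointer, an 8 mm rod standing up on the beam, 170 mm from the pivot axis; moves on a 170 mm circle in the plane of the beam.
- target (a point): Where the pointer tip is to stand: the point of the tip's circle under the middle of the green tab. The tab is 34 mm wide and 30 mm high, 8 mm thick, and clipped to the white scale arc (195 mm radius), 22 mm behind the pointer; it is set somewhere within 0.06 rad of vertical and is not to be moved.
- boat: White plastic weighing boat 42 x 42 x 10 mm with an orange specimen, fixed on the +y pan 150 mm from the axis; turns with the beam. Both weigh about 2 g (0.8 to 3 g); otherwise the beam is balanced about upright. Origin: centre of its underside. The beam is 300 mm long with 68 mm steel pans at both ends.
- beaker: Loose empty glass beaker, 72 mm across, 95 mm high; origin under its centre. Bystander.
- reagent: Loose amber reagent bottle, 64 mm across, 150 mm high; origin under its centre. Bystander.
- tipbox: Loose blue pipette-tip box 120 x 85 x 60 mm; origin under its centre. Bystander.
- kit: Loose black open spindle case 160 x 110 x 30 mm; origin under its centre. Bystander.
- jar: Loose white jar with orange cap, 60 mm across, 80 mm high; origin under its centre. Bystander.
- spatula: Loose 200 mm spatula lying on the bench; origin under its middle. Bystander.

How it is judged:
On the way:
1. the pointer tip stands at the green tab (within 17 mm of the target point) for 6 s (distance between tip and target below 0.017 m), for 6 s.
At the end, for the whole second after the job is handed in: The beam rests on the boat-side stop pin (pointer tip at least 35 mm to the boat side of the pivot, turning slower than 0.05 rad/s) with the lever within 0.12 rad of upright, everything released (y of tip in the frame of balance above 0.035 m and angular speed of boat below 0.05 rad/s and value of joint lever between -0.12 and 0.12 rad); the robot touches nothing.
It fails at once if the robot touches the beam, pointer or pans (contact force between any of the arm, the fingers and beam above 0.5 N).
It fails at once if the beam swings hard (turns faster than 0.8 rad/s) (angular speed of boat above 0.8 rad/s).
It fails at once if the green tab is shifted by more than 8 mm (distance of target from where it was at the start of the episode above 0.008 m).
It fails at once if a bystander is shifted by more than 20 mm (distance of any of beaker, reagent, tipbox, kit, jar, spatula from where it was at the start of the episode above 0.02 m).
It also fails if it takes over 64 s, if anything falls off the work surface, if the arm or the gripper's body presses on something with over 40 N, if the wrist force passes 120 N, or if a joint passes its speed limit or range.

## Working session

There is one attempt and no reset: what is moved stays moved. The work goes in short steps, Python scripts to look and compute and a tool call to move; the robot and the scene stay as the last step left them, time stands still between calls to the robot, and variables do not carry over. Pictures are saved under pics/ and viewed, at most 10 in all, crops included, and the job is handed in when it is done.

Besides the shell and the picture viewer there is one more tool, called after "Emit:" as name(argument=value, ...), one argument or row to a line, values as JSON. drive_tool: Moves the arm, as the interface text tells. Its arguments: {"type":"object","properties":{"deltas":{"type":"array"},"jaw":{"type":"number"},"force":{"type":"number"}},"required":["deltas"]}

```bash
ls; mkdir -p pics; python3 - <<'E'
from station import manip, vision
import cv2,numpy as np
print(manip.sense())
for n in("scene","top","wrist"):
    im=vision.snapshot(n);cv2.imwrite(f"pics/{n}0.png",im[:,:,::-1]);m=vision.camera_model(n)
    R=cv2.Rodrigues(np.array(m["rvec"]))[0];print(n,m["camera_matrix"],(-R.T@np.array(m["tvec"]).ravel()),R[2])
E
```

```text
pics
{'t': 0.0, 'q': array([ 9.96465826e-01,  5.28475048e-01,  1.43390848e+00,  9.41049791e-06,
        1.18134080e+00, -1.78495242e-01]), 'qd': array([-0.00180602, -0.00125396,  0.00071276,  0.00088378,  0.00206985,
       -0.00085068]), 'tau': array([-1.26588347e-04, -4.42354167e+01, -1.78026277e+01, -1.33885637e-04,
        8.28991615e-03, -1.21042623e-05]), 'tcp_pos': array([0.24056689, 0.57608626, 0.23032616]), 'tool_rot': array([ 1.96629685e-01,  9.80477247e-01, -9.89614685e-04, -3.95832920e-04]), 'force': array([-0.95396622, -0.90889048,  0.47562581]), 'ft_torque': array([ 0.02084265,  0.02601436, -0.00310105]), 'gripper_force': 0.0, 'finger_gap': 0.9994672133315128}
scene [[410.85999183   0.         316.9666179 ]
 [  0.         410.85999183 201.26953316]
 [  0.           0.           1.        ]] [ 1.49793495 -0.37699013  1.03409049] [-0.73108706  0.2551023  -0.63279896]
top [[466.1206622    0.         319.19085174]
 [  0.         466.1206622  200.76673273]
 [  0.           0.           1.        ]] [ 0.46549006 -0.05479018  1.60720624] [ 0.04781399  0.00255266 -0.998853  ]
wrist [[323.27283856   0.         324.97331004]
 [  0.         323.27283856 201.14079685]
 [  0.           0.           1.        ]] [0.16973972 0.6067505  0.37302782] [ 0.27972512 -0.11796209 -0.95280575]
```

View pics/scene0.png

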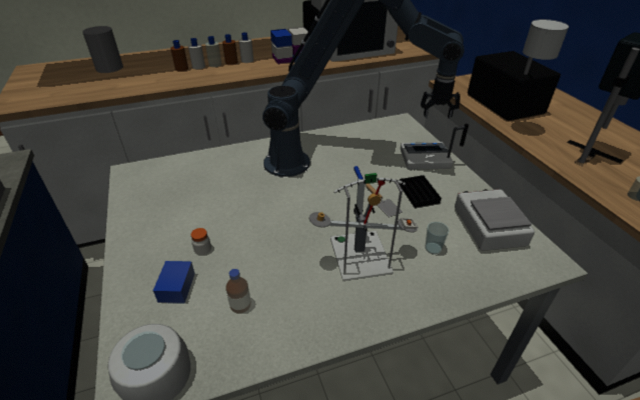

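View pics/top0.png

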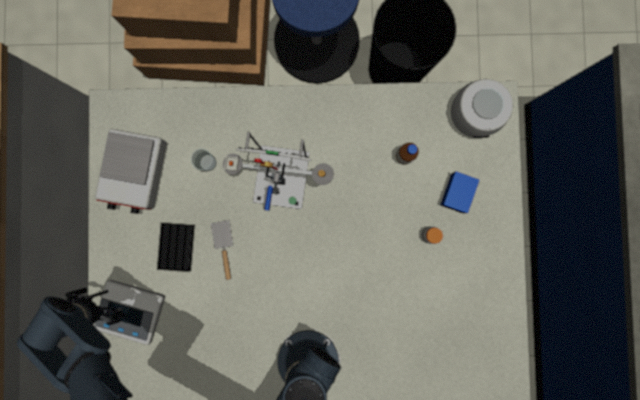

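The scene view shows the balance with the red pointer around (378,185), the green tab at (371,178) and the blue handle at (358,173). In the top view the handle is at (268,198), and the pans are at (233,164) and (320,174).

```bash
cat > h.py <<'E'
import cv2,numpy as np
from station import manip,vision
def cam(n):
    m=vision.camera_model(n);R=cv2.Rodrigues(np.array(m["rvec"]))[0];t=np.array(m["tvec"]).ravel()
    return np.array(m["camera_matrix"]),R,t
def ray(n,uv,c=None):
    K,R,t=c or cam(n);d=R.T@np.linalg.inv(K)@np.array([uv[0],uv[1],1.]);return -R.T@t,d/np.linalg.norm(d)
def onz(n,uv,z,c=None):
    o,d=ray(n,uv,c);return o+d*(z-o[2])/d[2]
def onplane(n,uv,p,nr,c=None):
    o,d=ray(n,uv,c);return o+d*(np.dot(p-o,nr)/np.dot(d,nr))
def proj(n,P,c=None):
    K,R,t=c or cam(n);q=K@(R@np.array(P)+t);return q[:2]/q[2]
def mask(im,col,box):
    hsv=cv2.cvtColor(im,cv2.COLOR_RGB2HSV);H,S,V=[hsv[:,:,i].astype(int) for i in range(3)]
    h={'red':(H<6)|(H>174),'green':(H>45)&(H<90),'blue':(H>105)&(H<130)}[col]
    m=(h&(S>120)&(V>50)).astype(np.uint8);z=np.zeros_like(m);x0,y0,x1,y1=box;z[y0:y1,x0:x1]=m[y0:y1,x0:x1];return z
def blobs(m,mn=4):
    n,l,s,c=cv2.connectedComponentsWithStats(m);return [(s[i].tolist(),c[i].round(2).tolist()) for i in range(1,n) if s[i][4]>=mn]
E
python3 - <<'E'
from h import *
out=[]
B={'top':(215,120,345,220),'scene':(300,150,430,280)}
for n in B:
    im=cv2.imread(f"pics/{n}0.png")[:,:,::-1].copy()
    x0,y0,x1,y1=B[n];out.append(cv2.resize(im[y0:y0+ (100 if n=='top' else 130),x0:x1,::-1],(390*1,300 if n=='top' else 390),interpolation=3) if 0 else cv2.resize(im[y0:y0+100,x0:x1,::-1],(780,600)[:2],interpolation=cv2.INTER_CUBIC) )
    for c in('red','green','blue'): print(n,c,blobs(mask(im,c,B[n])))
cv2.imwrite("pics/c_top.png",out[0]);cv2.imwrite("pics/c_scene.png",out[1])
im=cv2.imread("pics/top0.png")[:,:,::-1].copy();m=mask(im,'blue',B['top'])
P=np.array([onz('top',(u,v),.286)[:2] for v,u in np.argwhere(m)]);c=P.mean(0);w,V=np.linalg.eigh(np.cov(P.T));d=V[:,1]*np.sign(V[0,1])
s=(P-c)@d;print('handle c',c,'dir',d,np.arctan2(d[1],d[0]),'ext',s.min(),s.max(),'w',np.ptp((P-c)@V[:,0]))
E
```

```text
top red [([255, 159, 8, 4, 23], [258.09, 160.52])]
top green [([267, 151, 10, 3, 15], [271.2, 152.4])]
top blue [([265, 186, 8, 24, 97], [268.29, 197.48])]
scene red [([376, 181, 9, 13, 32], [379.16, 185.53]), ([364, 206, 9, 17, 31], [367.45, 214.58])]
scene green [([366, 173, 10, 3, 16], [370.25, 174.12]), ([338, 238, 6, 3, 17], [340.65, 238.94])]
scene blue [([354, 166, 9, 13, 55], [357.8, 172.29])]
handle c [0.54099092 0.09291957] dir [ 0.98106741 -0.19366657] -0.19489810932557808 ext -0.03332474555485357 0.033004337030485005 w 0.01348684431648325
```

View pics/c_top.png

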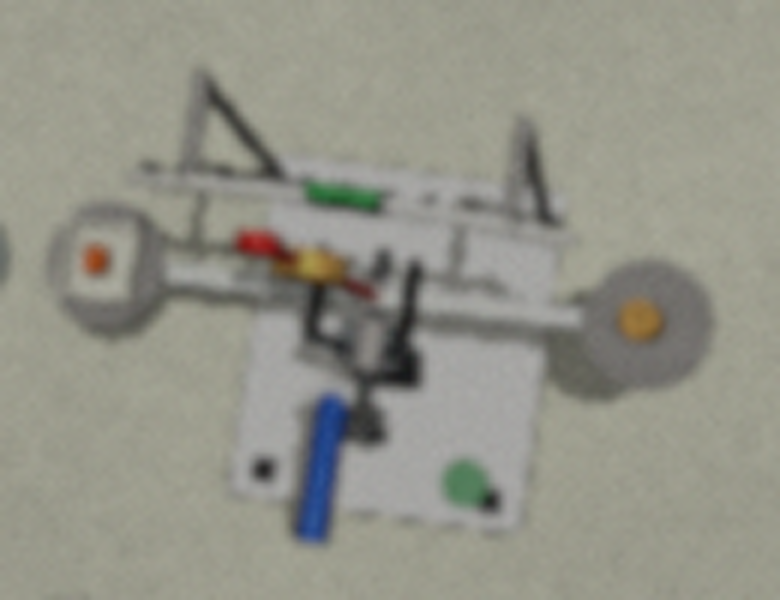

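View pics/c_scene.png

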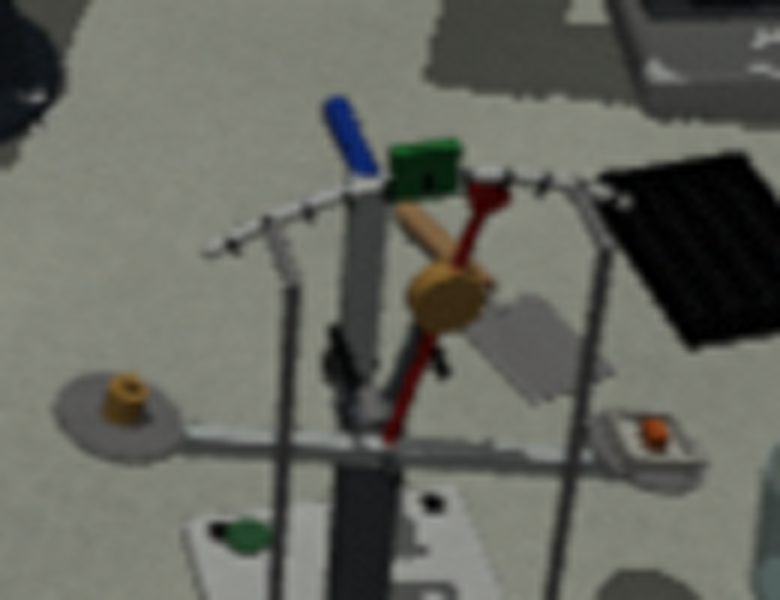

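The top crop shows the blue bar from (330,395) to (310,540), the red tip at (258,243) and the green tab at (343,197). The scene crop shows the tab's back face spanning (388–462, 138–198), the red tip at (488,193) and the poise at (447,297).

```bash
python3 - <<'E'
from h import *
f=lambda n,u,v:(215+u/6-.5,120+v/6-.5) if n=='top' else (300+u/6-.5,150+v/6-.5)
pa=onz('top',f('top',108,270),.15-.03);pb=onz('top',f('top',648,323),.15+.03)
e=pa-pb;yawp=np.arctan2(-e[0],e[1]);print('pans',pa,pb,'yaw',yawp,'len',np.linalg.norm(e[:2]),'mid',(pa+pb)/2)
pl=[onz('top',f('top',u,v),.012)[:2] for u,v in((232,492),(520,528))];e=pl[0]-pl[1];print('plate front',pl,'yaw',np.arctan2(-e[0],e[1]),np.linalg.norm(e),'mid',(pl[0]+pl[1])/2)
c=np.array([.54099,.09292])
for yaw in(-.195,(yawp-.195)/2):
    bx=np.array([np.cos(yaw),np.sin(yaw),0]);by=np.array([-bx[1],bx[0],0])
    piv=np.r_[c,.15]+.098*bx;print('yaw',yaw,'pivot',piv,'grip',piv-.108*bx)
    print(' plate-derived origin',(pl[0]+pl[1])/2+(.085+.010)*bx[:2],' pan mid along x,y',((pa+pb)/2-piv)@bx,((pa+pb)/2-piv)@by)
    for nm,n,uv,off in(('tip','scene',f('scene',488,193),0),('tip','top',f('top',258,243),0),('tab','scene',f('scene',425,169),.026),('poise','scene',f('scene',449,297),.005)):
        if n=='top': P=onz(n,uv,.15+.17*np.cos(.24)+.005)
        else: P=onplane(n,uv,piv+off*bx,bx)
        q=P-piv;print(' ',nm,n,'x',q@bx,'y',q@by,'z',q[2],'ang',np.arctan2(q@by,q[2]),'r',np.hypot(q@by,q[2]))
    P=onz('top',f('top',343,197),.36);q=P-piv;print('  tab top: x',q@bx,'y',q@by,'ang',np.arctan2(q@by,.21))
E
```

```text
pans [0.65875175 0.22475731 0.12      ] [ 0.61801269 -0.06300073  0.18      ] yaw -0.14063937972209628 len 0.2906275290066643 mid [0.63838222 0.08087829 0.15      ]
plate front [array([0.54389706, 0.17560218]), array([0.52001633, 0.01145663])] yaw -0.14447150833348252 0.16587359396148504 mid [0.5319567 0.0935294]
yaw -0.195 pivot [0.63713267 0.07393088 0.15      ] grip [0.53117952 0.09485767 0.15      ]
 plate-derived origin [0.62515622 0.07512158]  pan mid along x,y -0.0001203079279192621 0.00705786139158458
  tip scene x 1.4488448534453858e-16 y 0.045720570560031426 z 0.16607801540305347 ang 0.2686411395409667 r 0.17225643027925452
  tip top x -0.001825347085911244 y 0.04408636397624421 z 0.17012745572484503 ang 0.2535597841289731 r 0.17574685965915576
  tab scene x 0.026 y 0.0047013608249473985 z 0.20364162002338473 ang 0.023082343587482557 r 0.20369588164554275
  poise scene x 0.004999999999999979 y 0.030018777705115973 z 0.10667542605094663 ang 0.27430916743511763 r 0.11081865158022881
  tab top: x 0.02083340025294398 y 0.003930830585280219 ang 0.01871605522253393
yaw -0.16781968986104814 pivot [0.63761323 0.07655076 0.15      ] grip [0.53113049 0.09459033 0.15      ]
 plate-derived origin [0.62562207 0.07766126]  pan mid along x,y 3.535028621831e-05 0.004395181657979393
  tip scene x 1.3651777946515376e-16 y 0.0434933266424989 z 0.16513936423001943 ang 0.25752531316912824 r 0.1707708379107104
  tip top x -0.0006627368283964259 y 0.041456345112097226 z 0.17012745572484503 ang 0.2390199014157945 r 0.17510562452834694
  tab scene x 0.02599999999999995 y 0.0013575049350440026 z 0.2035795036167041 ang 0.006668081958860267 r 0.20358402961055738
  poise scene x 0.004999999999999854 y 0.02748856203394955 z 0.10601691501491609 ang 0.25369791700632266 r 0.10952263378851985
  tab top: x 0.020896335763441083 y 0.0006998476931729276 ang 0.0033325957251882374
```

Emit:
drive_tool(
  deltas=[
    [[0,0,-40,0],[0,0,-80,0],[-25,-18,-90,0],[-55,-40,-90,0],[-85,-62,-90,0]],
  ],
  jaw=85,
  force=40,
)

```text
t: 0.57
tcp_pos: [0.2958, 0.4865, 0.3225]
tool_rot: [0.195, 0.981, 0.001, 0.001]
force: [1.2, -1.3, -0.5]
finger_gap: 0.996
gripper_force: 0.0
```

Emit:
drive_tool(
  deltas=[
    [[-30,-22,0,0],[-60,-44,0,0],[-90,-66,0,0],[-120,-88,0,0],[-150,-110,0,0]],
  ],
)

```text
t: 0.98
tcp_pos: [0.3918, 0.3257, 0.3212]
tool_rot: [0.196, 0.981, -0.0, -0.0]
force: [0.7, -0.1, 0.0]
finger_gap: 0.994
gripper_force: 0.0
```

Emit:
drive_tool(
  deltas=[
    [[-30,-22,0,0],[-60,-44,0,0],[-90,-66,0,0],[-120,-88,0,0],[-150,-110,0,0]],
  ],
)

```text
t: 1.4
tcp_pos: [0.4878, 0.1663, 0.3212]
tool_rot: [0.197, 0.98, -0.0, -0.0]
force: [0.6, 0.7, -0.7]
finger_gap: 0.995
gripper_force: 0.0
```

Emit:
drive_tool(
  deltas=[
    [[-30,-22,0,-0.08],[-50,-36,0,-0.16],[-60,-44,0,-0.251],[-60,-44,0,-0.251]],
  ],
)

```text
t: 1.73
tcp_pos: [0.5273, 0.1016, 0.3209]
tool_rot: [0.074, 0.997, -0.0, 0.0]
force: [-1.0, 0.2, 0.1]
finger_gap: 0.993
gripper_force: 0.0
```

```bash
cat >> h.py <<'E'
from scipy.spatial.transform import Rotation as Ro
def toolshift(goal):
    s=manip.sense();R=Ro.from_quat(s["tool_rot"]);return (R.inv().apply(np.array(goal)-s["tcp_pos"])*1000).round(1)
E
python3 - <<'E'
from h import *
s=manip.sense();R=Ro.from_quat(s["tool_rot"]).as_matrix();print(s["t"],s["tcp_pos"],'tooly ang',np.arctan2(R[1,1],R[0,1]),R[:,2],toolshift([.531,.094,.261]))
c=cam("wrist");im=vision.snapshot("wrist");m=mask(im,'blue',(0,0,640,400));print(blobs(m,50))
P=np.array([onz('wrist',(u,v),.28,c)[:2] for v,u in np.argwhere(m)]) 
from numpy import linalg as L
q=P.mean(0);w,V=L.eigh(np.cov(P.T));d=V[:,1]*np.sign(V[0,1]);sx=(P-q)@d;print(q,np.arctan2(d[1],d[0]),sx.min(),sx.max(),np.ptp((P-q)@V[:,0]))
cv2.imwrite("pics/w1.png",im[:,:,::-1])
E
```

```text
1.7333 [0.52732989 0.1016065  0.32088655] tooly ang 1.4234625468669277 [ 2.51616147e-04 -8.97829018e-04 -9.99999565e-01] [-4.7 -6.9 59.9]
[([305, 201, 23, 106, 1891], [316.4, 254.55])]
[0.5436765  0.09424763] -0.1895672277826772 -0.036169194140586496 0.037342554954909166 0.014885687320657263
```

View pics/w1.png

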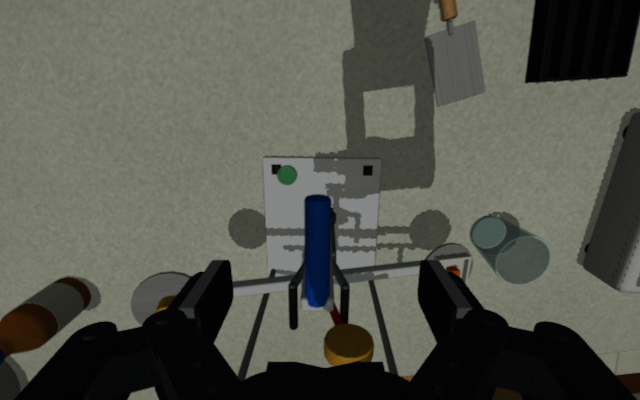

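The wrist image shows the bar centred at column 317, rows 198–305, between the open fingers and parallel to the tool's x axis. Its free end points to the operator, and the plate's front edge at row 157 is square to the tool. I'm descending and pinching.

Emit:
drive_tool(
  deltas=[
    [[-5.5,-5.3,15,0],[-5.5,-5.3,30,0],[-5.5,-5.3,45,0],[-5.5,-5.3,60,0],[-5.5,-5.3,60,0]],
  ],
)

```text
t: 2.2
tcp_pos: [0.5273, 0.0997, 0.2584]
tool_rot: [0.073, 0.997, 0.0, -0.004]
force: [-0.6, 0.1, -0.3]
finger_gap: 0.994
gripper_force: 0.0
```

Emit:
drive_tool(
  deltas=[
    [[0,0,0,0],[0,0,0,0],[0,0,0,0],[0,0,0,0],[0,0,0,0]],
  ],
  jaw=8,
  force=40,
)

```text
t: 2.62
tcp_pos: [0.5309, 0.0984, 0.2621]
tool_rot: [0.072, 0.997, 0.0, 0.001]
force: [0.3, 0.1, 0.3]
finger_gap: 0.29
gripper_force: 0.0
```

Emit:
drive_tool(
  deltas=[
    [[0,0,0,0],[0,0,0,0],[0,0,0,0]],
  ],
)

```text
t: 2.87
tcp_pos: [0.5308, 0.0981, 0.2621]
tool_rot: [0.073, 0.997, -0.0, 0.001]
force: [-0.5, -0.7, 4.7]
finger_gap: 0.171
gripper_force: 39.1
```

```bash
python3 - <<'E'
from h import *
s=manip.sense();print(s["t"],s["tcp_pos"],s["force"],s["ft_torque"],s["finger_gap"]*85.4,s["gripper_force"])
im=vision.snapshot("scene");print(blobs(mask(im,'red',(330,160,420,230))),blobs(mask(im,'green',(350,160,400,195))))
w=vision.snapshot("top");print(blobs(mask(w,'red',(215,120,345,220))),blobs(mask(w,'green',(215,120,300,170))))
a=cv2.resize(im[155:225,320:420,::-1],(400,280),interpolation=2);b=cv2.resize(w[130:200,220:320,::-1],(400,280),interpolation=2)
cv2.imwrite("pics/g1.png",np.hstack([a,b]))
E
```

```text
2.8667 [0.53079412 0.09808478 0.26209867] [-0.47097407 -0.70948937  4.72166319] [-0.16666057  0.15705314 -0.08279967] 14.63991029864207 39.05902147293091
[([376, 181, 9, 13, 41], [379.29, 185.54]), ([364, 206, 9, 17, 36], [367.44, 214.81])] [([365, 173, 12, 3, 20], [370.15, 174.1])]
[([255, 159, 8, 4, 23], [258.09, 160.52])] [([267, 152, 10, 2, 14], [271.5, 152.5])]
```

View pics/g1.png

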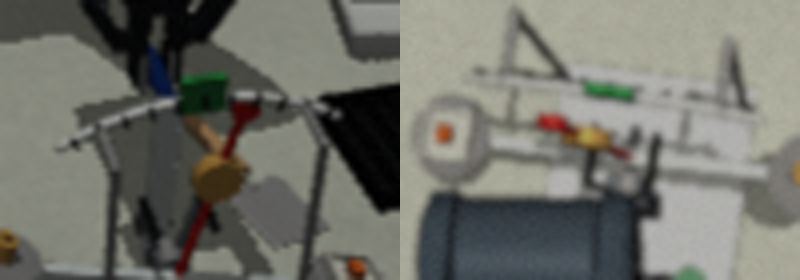

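The grasp is good: gap 14.6 mm, grip 39 N. The red tip is still visible in the top view at (258,160.5). Next I'm writing the estimator and planner used for each steering step.

```bash
cat > s.py <<'E'
# measure pointer (top view) and lever (TCP), fit the beam model, plan lever angle. argv: target rad, rows per move
import sys,json,os
from h import *
from scipy.optimize import least_squares
TH=float(sys.argv[1]) if len(sys.argv)>1 else -.005; T=(int(sys.argv[2]) if len(sys.argv)>2 else 5)/12+.05
yaw=-.146;bx=np.array([np.cos(yaw),np.sin(yaw),0]);by=np.array([-bx[1],bx[0],0]);T0=np.array([.53079,.09808,.2621])
s=manip.sense();phi=float(np.arcsin(np.clip((s["tcp_pos"]-T0)@by/.13,-1,1)))
im=vision.snapshot("top");b=max(blobs(mask(im,'red',(225,140,305,175))),key=lambda b:b[0][4])
y=onz("top",b[1],.322)@by
L=json.load(open("log.json")) if os.path.exists("log.json") else {"y0":float(y),"d":[]}
th=float(np.arcsin(np.clip((y-L["y0"])/.17+np.sin(.24),-1,1)))
L["d"].append([s["t"],phi,th]);json.dump(L,open("log.json","w"))
D=np.array(L["d"][-12:]);k,c,h=.024,.003,1/120
def sim(x,p0,p1,T,sc,Tb):
    th,w=x
    for i in range(round(T/h)):
        f=min(1,(i*h)/.2);p=p0+(p1-p0)*f;pd=(p1-p0)/.2*(f<1)
        a=((.0385*sc-k)*th+k*p+Tb-c*(w-pd))/(.012*sc);w+=a*h;th+=w*h
        if th>.24: th,w=.24,min(w,0)
        if th<-.24: th,w=-.24,max(w,0)
    return th,w
def res(v):
    x=(v[2],v[3]);r=[(v[0]-1)/.15,(v[1]-.003)/.0012,(x[0]-D[0,2])/.006,(x[1]-(0 if len(L["d"])<=12 else 0))/.3]
    for a,b in zip(D[:-1],D[1:]): x=sim(x,a[1],b[1],b[0]-a[0],v[0],v[1]);r.append((x[0]-b[2])/.006)
    res.x=x;return np.array(r)
f=least_squares(res,[1,.003,D[0,2],0],bounds=([.8,0,-.26,-.7],[1.3,.007,.26,.7]),diff_step=1e-3);v=f.x;r=res(v);x=res.x
eq=lambda t:-((.0385*v[0]-k)*t+v[1])/k
def cost(u):
    z=x;p=phi;o=[]
    for q in u:
        z=sim(z,p,q,T,v[0],v[1]);o+=[(z[0]-TH)/.05,z[1]/.12,(q-p)/.3];p=q
    return o+[4*(u[-1]-eq(TH))/.3]
u=least_squares(cost,[np.clip(eq(TH),-.5,.5)]*6,bounds=(-.58,.4)).x
print(f"t {s['t']:.2f} phi {phi:.3f} th_meas {th:.3f} blob {b[0][4]} | est th {x[0]:.3f} w {x[1]:.3f} s {v[0]:.2f} Tb {v[1]:.4f} rms {np.sqrt(np.mean(r[4:]**2)) if len(r)>4 else 0:.1f} phieq {eq(TH):.3f} lift {eq(.24):.3f}")
z=sim(x,phi,u[0],T,v[0],v[1]);dy=130*(np.sin(u[0])-np.sin(phi));dz=130*(np.cos(phi)-np.cos(u[0]))
print("plan",u.round(3),f"next th {z[0]:.3f} w {z[1]:.3f}  MOVE dy {dy:.1f} dz {dz:.1f}  Fz {s['force'].round(1)} grip {s['gripper_force']:.0f}")
E
python3 s.py
```

```text
t 2.97 phi 0.000 th_meas 0.240 blob 23 | est th 0.240 w 0.000 s 1.00 Tb 0.0030 rms 0.0 phieq -0.122 lift -0.270
plan [-0.02  -0.04  -0.06  -0.08  -0.101 -0.121] next th 0.240 w 0.000  MOVE dy -2.6 dz 0.0  Fz [-0.4 -0.7  5.5] grip 39
```

Emit:
drive_tool(
  deltas=[
    [[0,-10,0.4,0],[0,-20.5,1.7,0],[0,-20.5,1.7,0],[0,-20.5,1.7,0],[0,-20.5,1.7,0]],
  ],
)

```text
t: 3.43
tcp_pos: [0.5276, 0.078, 0.2598]
tool_rot: [0.073, 0.997, -0.0, 0.0]
force: [-0.9, -1.0, 5.0]
finger_gap: 0.171
gripper_force: 40.4
```

```bash
python3 s.py
```

```text
t 3.43 phi -0.157 th_meas 0.240 blob 23 | est th 0.240 w 0.000 s 1.00 Tb 0.0030 rms 0.0 phieq -0.122 lift -0.270
plan [-0.151 -0.145 -0.14  -0.134 -0.128 -0.122] next th 0.240 w 0.000  MOVE dy 0.7 dz -0.1  Fz [-0.9 -1.   5. ] grip 40
```

Emit:
drive_tool(
  deltas=[
    [[0,-5,1,0],[0,-10.5,2.0,0],[0,-10.5,2.0,0],[0,-10.5,2.0,0],[0,-10.5,2.0,0]],
  ],
)

```text
t: 3.9
tcp_pos: [0.5259, 0.0677, 0.2574]
tool_rot: [0.072, 0.997, 0.0, -0.0]
force: [-0.3, 2.3, 2.0]
finger_gap: 0.171
gripper_force: 40.7
```

```bash
python3 s.py
```

```text
t 3.90 phi -0.239 th_meas 0.240 blob 23 | est th 0.240 w 0.000 s 1.00 Tb 0.0030 rms 0.0 phieq -0.122 lift -0.270
plan [-0.22  -0.2   -0.181 -0.162 -0.142 -0.123] next th 0.240 w 0.000  MOVE dy 2.4 dz -0.6  Fz [-0.3  2.3  2. ] grip 41
```

Next, −0.30.

Emit:
drive_tool(
  deltas=[
    [[0,-4,1,0],[0,-7.5,2.0,0],[0,-7.5,2.0,0],[0,-7.5,2.0,0],[0,-7.5,2.0,0]],
  ],
)

```text
t: 4.37
tcp_pos: [0.5247, 0.0597, 0.2553]
tool_rot: [0.072, 0.997, -0.0, -0.0]
force: [-1.4, 1.4, 0.9]
finger_gap: 0.175
gripper_force: 40.6
```

```bash
python3 s.py
```

```text
t 4.37 phi -0.303 th_meas 0.240 blob 23 | est th 0.239 w -0.004 s 1.05 Tb 0.0033 rms 0.1 phieq -0.136 lift -0.303
plan [-0.276 -0.248 -0.22  -0.193 -0.165 -0.137] next th 0.240 w 0.000  MOVE dy 3.4 dz -1.0  Fz [-1.4  1.4  0.9] grip 41
```

Next, −0.36.

Emit:
drive_tool(
  deltas=[
    [[0,-4,1,0],[0,-7,2.4,0],[0,-7,2.4,0],[0,-7,2.4,0],[0,-7,2.4,0]],
  ],
)

```text
t: 4.83
tcp_pos: [0.5236, 0.0527, 0.2529]
tool_rot: [0.072, 0.997, -0.001, -0.001]
force: [-1.9, 0.1, 1.0]
finger_gap: 0.172
gripper_force: 40.6
```

```bash
python3 s.py
```

```text
t 4.83 phi -0.361 th_meas 0.236 blob 22 | est th 0.234 w -0.027 s 1.09 Tb 0.0036 rms 0.2 phieq -0.147 lift -0.332
plan [-0.58  -0.199 -0.068 -0.095 -0.131 -0.146] next th 0.169 w -0.251  MOVE dy -25.3 dz 12.9  Fz [-1.9  0.1  1. ] grip 41
```

Emit:
drive_tool(
  deltas=[
    [[0,-3,1.1,0],[0,-5,2,0],[0,-5,2,0],[0,-5,2,0],[0,-5,2,0]],
  ],
)

```text
t: 5.3
tcp_pos: [0.5228, 0.0482, 0.251]
tool_rot: [0.072, 0.997, -0.0, -0.0]
force: [-2.4, 1.9, -0.2]
finger_gap: 0.171
gripper_force: 40.8
```

```bash
python3 s.py
```

```text
t 5.30 phi -0.399 th_meas 0.205 blob 21 | est th 0.205 w -0.094 s 1.09 Tb 0.0036 rms 0.2 phieq -0.146 lift -0.330
plan [-0.457 -0.138 -0.074 -0.109 -0.137 -0.146] next th 0.130 w -0.231  MOVE dy -6.9 dz 3.1  Fz [-2.4  1.9 -0.2] grip 41
```

Emit:
drive_tool(
  deltas=[
    [[0,-2,0.9,0],[0,-4,1.7,0],[0,-4,1.7,0],[0,-4,1.7,0],[0,-4,1.7,0]],
  ],
)

```text
t: 5.77
tcp_pos: [0.5223, 0.0442, 0.2495]
tool_rot: [0.072, 0.997, -0.0, -0.0]
force: [-3.3, 3.2, 2.6]
finger_gap: 0.171
gripper_force: 40.8
```

```bash
python3 s.py
```

```text
t 5.77 phi -0.433 th_meas 0.133 blob 18 | est th 0.133 w -0.212 s 1.09 Tb 0.0036 rms 0.2 phieq -0.146 lift -0.329
plan [-0.167 -0.082 -0.107 -0.135 -0.145 -0.146] next th 0.053 w -0.140  MOVE dy 33.0 dz -10.2  Fz [-3.3  3.2  2.6] grip 41
```

Emit:
drive_tool(
  deltas=[
    [[0,16.5,-6,0],[0,33,-10.2,0],[0,33,-10.2,0],[0,33,-10.2,0],[0,33,-10.2,0]],
  ],
)

```text
t: 6.23
tcp_pos: [0.5275, 0.0761, 0.2605]
tool_rot: [0.072, 0.997, -0.001, 0.0]
force: [-4.9, -0.9, 6.6]
finger_gap: 0.17
gripper_force: 40.0
```

```bash
python3 s.py
```

```text
t 6.23 phi -0.171 th_meas 0.034 blob 18 | est th 0.037 w -0.176 s 1.14 Tb 0.0030 rms 0.5 phieq -0.120 lift -0.325
plan [ 0.025 -0.06  -0.116 -0.127 -0.124 -0.121] next th -0.009 w -0.030  MOVE dy 25.5 dz -1.9  Fz [-4.9 -0.9  6.6] grip 40
```

Emit:
drive_tool(
  deltas=[
    [[0,13,-1.3,0],[0,25.5,-1.9,0],[0,25.5,-1.9,0],[0,25.5,-1.9,0],[0,25.5,-1.9,0]],
  ],
)

```text
t: 6.7
tcp_pos: [0.5317, 0.1014, 0.2628]
tool_rot: [0.072, 0.997, -0.001, 0.001]
force: [-4.7, 0.4, 8.1]
finger_gap: 0.171
gripper_force: 39.4
```

```bash
python3 s.py
```

```text
t 6.70 phi 0.027 th_meas -0.027 blob 20 | est th -0.026 w -0.074 s 1.20 Tb 0.0024 rms 0.4 phieq -0.095 lift -0.323
plan [ 0.064 -0.063 -0.109 -0.107 -0.099 -0.095] next th -0.034 w 0.032  MOVE dy 4.9 dz 0.2  Fz [-4.7  0.4  8.1] grip 39
```

Emit:
drive_tool(
  deltas=[
    [[0,3,0,0],[0,5,0,0],[0,5,0,0],[0,5,0,0],[0,5,0,0]],
  ],
)

```text
t: 7.17
tcp_pos: [0.5324, 0.1059, 0.2623]
tool_rot: [0.072, 0.997, -0.001, 0.001]
force: [-3.6, -1.0, 6.3]
finger_gap: 0.173
gripper_force: 39.9
```

```bash
python3 s.py
```

```text
t 7.17 phi 0.061 th_meas -0.027 blob 19 | est th -0.028 w 0.045 s 1.19 Tb 0.0025 rms 0.4 phieq -0.101 lift -0.323
plan [-0.102 -0.123 -0.11  -0.102 -0.1   -0.101] next th -0.012 w 0.026  MOVE dy -21.1 dz 0.4  Fz [-3.6 -1.   6.3] grip 40
```

Emit:
drive_tool(
  deltas=[
    [[0,-10.5,0,0],[0,-21,0.4,0],[0,-21,0.4,0],[0,-21,0.4,0],[0,-21,0.4,0]],
  ],
)

```text
t: 7.63
tcp_pos: [0.5294, 0.0863, 0.262]
tool_rot: [0.073, 0.997, 0.0, 0.001]
force: [-3.8, 0.9, 6.7]
finger_gap: 0.174
gripper_force: 40.3
```

```bash
python3 s.py
```

```text
t 7.63 phi -0.092 th_meas 0.017 blob 20 | est th 0.055 w 0.223 s 0.98 Tb 0.0043 rms 4.7 phieq -0.174 lift -0.313
plan [-0.532 -0.237 -0.135 -0.147 -0.167 -0.174] next th 0.081 w -0.098  MOVE dy -54.0 dz 17.4  Fz [-3.8  0.9  6.7] grip 40
```

```bash
python3 - <<'E'
s=open('s.py').read()
s=s.replace('D=np.array(L["d"][-12:])','D=np.array(L["d"][-9:])')
s=s.replace('f=least_squares(res,[1,.003,D[0,2],0],bounds=([.8,0,-.26,-.7],[1.3,.007,.26,.7]),diff_step=1e-3)',
 'w0=(D[1,2]-D[0,2])/(D[1,0]-D[0,0]) if len(D)>1 else 0\nf=min((least_squares(res,[a,b_,D[0,2],w0+e],bounds=([.8,0,-.27,-.7],[1.3,.007,.27,.7]),diff_step=1e-3,loss="soft_l1") for a,b_ in((1.17,.0026),(1,.003),(1.1,.0035)) for e in(0,.02)),key=lambda f:f.cost)')
s=s.replace('(x[1]-(0 if len(L["d"])<=12 else 0))/.3','x[1]/.3')
s=s.replace('s=manip.sense();phi','if "replay" in sys.argv:\n    L=json.load(open("log.json"));t,phi,th=L["d"][-1];s=manip.sense();b=[[0]*5]\nelse:\n  s=manip.sense();phi')
s=s.replace('im=vision','  im=vision').replace('\ny=onz','\n  y=onz').replace('\nL=json.load(open("log.json")) if','\n  L=json.load(open("log.json")) if').replace('\nth=float','\n  th=float').replace('\nL["d"].append','\n  L["d"].append')
s=s.replace('print("plan"','print((r[4:]*.006).round(3));print("plan"')
open('s.py','w').write(s)
E
python3 s.py -.005 5 replay
```

```text
t 7.68 phi -0.092 th_meas 0.017 blob 0 | est th 0.015 w 0.078 s 1.16 Tb 0.0028 rms 0.8 phieq -0.113 lift -0.323
[ 0.    -0.003 -0.004 -0.008 -0.004  0.003  0.008 -0.003]
plan [-0.258 -0.151 -0.102 -0.101 -0.109 -0.113] next th 0.025 w -0.028  MOVE dy -21.3 dz 3.8  Fz [-4.   2.1  6. ] grip 40
```

Emit:
drive_tool(
  deltas=[
    [[0,-10.5,1.6,0],[0,-21.5,3.8,0],[0,-21.5,3.8,0],[0,-21.5,3.8,0],[0,-21.5,3.8,0]],
  ],
)

```text
t: 8.1
tcp_pos: [0.526, 0.0649, 0.2577]
tool_rot: [0.072, 0.997, -0.0, 0.0]
force: [-3.1, 0.4, 4.8]
finger_gap: 0.172
gripper_force: 41.0
```

```bash
python3 s.py
```

```text
t 8.10 phi -0.261 th_meas 0.051 blob 19 | est th 0.047 w 0.002 s 1.14 Tb 0.0030 rms 1.1 phieq -0.120 lift -0.322
[-0.003 -0.005 -0.011 -0.007  0.001  0.01   0.007 -0.005]
plan [-0.24  -0.126 -0.099 -0.109 -0.118 -0.12 ] next th 0.033 w -0.061  MOVE dy 2.7 dz -0.7  Fz [-3.1  0.4  4.8] grip 41
```

Emit:
drive_tool(
  deltas=[
    [[0,0,0,0],[0,0,0,0],[0,0,0,0],[0,0,0,0],[0,0,0,0]],
  ],
)

```text
t: 8.57
tcp_pos: [0.5261, 0.0651, 0.2577]
tool_rot: [0.072, 0.997, -0.0, 0.001]
force: [-4.0, 0.3, 4.5]
finger_gap: 0.172
gripper_force: 41.0
```

```bash
python3 s.py
```

```text
t 8.57 phi -0.259 th_meas 0.042 blob 17 | est th 0.038 w -0.072 s 1.07 Tb 0.0031 rms 1.0 phieq -0.124 lift -0.300
[ 0.003 -0.005 -0.008 -0.003  0.008  0.01   0.002 -0.004]
plan [-0.125 -0.1   -0.112 -0.121 -0.124 -0.124] next th 0.011 w -0.044  MOVE dy 17.1 dz -3.3  Fz [-4.   0.3  4.5] grip 41
```

Emit:
drive_tool(
  deltas=[
    [[0,7,-1.6,0],[0,14,-2.9,0],[0,14,-2.9,0],[0,14,-2.9,0],[0,14,-2.9,0]],
  ],
)

```text
t: 9.03
tcp_pos: [0.5283, 0.0788, 0.2608]
tool_rot: [0.072, 0.997, -0.001, 0.001]
force: [-2.4, -1.8, 4.7]
finger_gap: 0.167
gripper_force: 40.8
```

```bash
python3 s.py
```

```text
t 9.03 phi -0.150 th_meas 0.017 blob 20 | est th 0.016 w -0.048 s 1.11 Tb 0.0031 rms 0.9 phieq -0.127 lift -0.318
[-0.007 -0.008 -0.003  0.007  0.008  0.001 -0.001 -0.001]
plan [-0.108 -0.112 -0.122 -0.126 -0.127 -0.127] next th 0.001 w -0.019  MOVE dy 5.4 dz -0.7  Fz [-2.4 -1.8  4.7] grip 41
```

Emit:
drive_tool(
  deltas=[
    [[0,3,-0.4,0],[0,5.5,-0.7,0],[0,5.5,-0.7,0],[0,5.5,-0.7,0],[0,5.5,-0.7,0]],
  ],
)

```text
t: 9.5
tcp_pos: [0.5291, 0.0838, 0.2616]
tool_rot: [0.072, 0.997, -0.001, 0.001]
force: [-2.4, -1.6, 5.3]
finger_gap: 0.169
gripper_force: 40.6
```

```bash
python3 s.py
```

```text
t 9.50 phi -0.111 th_meas 0.002 blob 20 | est th 0.003 w -0.015 s 1.11 Tb 0.0032 rms 0.6 phieq -0.130 lift -0.320
[-0.005 -0.003  0.005  0.006 -0.001 -0.002 -0.001  0.001]
plan [-0.124 -0.127 -0.129 -0.13  -0.13  -0.13 ] next th -0.002 w -0.006  MOVE dy -1.7 dz 0.2  Fz [-2.4 -1.6  5.3] grip 41
```

Emit:
drive_tool(
  deltas=[
    [[0,-1,0.1,0],[0,-1.7,0.2,0],[0,-1.7,0.2,0],[0,-1.7,0.2,0],[0,-1.7,0.2,0]],
  ],
)

```text
t: 9.97
tcp_pos: [0.5289, 0.0824, 0.2614]
tool_rot: [0.072, 0.997, -0.001, 0.001]
force: [-2.6, -1.0, 6.2]
finger_gap: 0.171
gripper_force: 40.6
```

```bash
python3 s.py
```

```text
t 9.97 phi -0.121 th_meas -0.006 blob 22 | est th -0.004 w -0.004 s 1.05 Tb 0.0033 rms 0.5 phieq -0.133 lift -0.302
[-0.004  0.003  0.006  0.    -0.002 -0.003 -0.002  0.002]
plan [-0.128 -0.132 -0.133 -0.133 -0.133 -0.133] next th -0.005 w 0.000  MOVE dy -0.9 dz 0.1  Fz [-2.6 -1.   6.2] grip 41
```

Emit:
drive_tool(
  deltas=[
    [[0,0,0,0],[0,0,0,0],[0,0,0,0],[0,0,0,0],[0,0,0,0]],
  ],
)

```text
t: 10.43
tcp_pos: [0.5289, 0.0824, 0.2614]
tool_rot: [0.072, 0.997, -0.001, 0.001]
force: [-3.0, -1.9, 5.9]
finger_gap: 0.173
gripper_force: 40.6
```

```bash
python3 s.py
```

```text
t 10.43 phi -0.121 th_meas -0.015 blob 21 | est th -0.013 w -0.007 s 1.08 Tb 0.0032 rms 0.6 phieq -0.130 lift -0.308
[ 0.005  0.007  0.    -0.002 -0.002 -0.003 -0.002  0.003]
plan [-0.105 -0.127 -0.133 -0.132 -0.13  -0.13 ] next th -0.012 w 0.010  MOVE dy 2.1 dz -0.2  Fz [-3.  -1.9  5.9] grip 41
```

Emit:
drive_tool(
  deltas=[
    [[0,1.5,-0.1,0],[0,2.8,-0.3,0],[0,2.8,-0.3,0],[0,2.8,-0.3,0],[0,2.8,-0.3,0]],
  ],
)

```text
t: 10.9
tcp_pos: [0.5292, 0.0845, 0.2616]
tool_rot: [0.072, 0.997, -0.002, 0.001]
force: [-2.6, -3.7, 4.9]
finger_gap: 0.173
gripper_force: 40.6
```

```bash
python3 s.py
```

```text
t 10.90 phi -0.105 th_meas -0.015 blob 21 | est th -0.016 w 0.002 s 1.09 Tb 0.0031 rms 0.3 phieq -0.127 lift -0.309
[ 0.004  0.    -0.001 -0.001 -0.001 -0.001  0.002 -0.   ]
plan [-0.107 -0.127 -0.131 -0.129 -0.127 -0.127] next th -0.012 w 0.012  MOVE dy -0.2 dz 0.0  Fz [-2.6 -3.7  4.9] grip 41
```

Emit:
drive_tool(
  deltas=[
    [[0,0,0,0],[0,0,0,0],[0,0,0,0],[0,0,0,0],[0,0,0,0]],
  ],
)

```text
t: 11.37
tcp_pos: [0.5292, 0.0846, 0.2616]
tool_rot: [0.072, 0.997, -0.002, 0.001]
force: [-2.8, -4.1, 6.2]
finger_gap: 0.174
gripper_force: 40.6
```

```bash
python3 s.py
```

```text
t 11.37 phi -0.105 th_meas -0.015 blob 21 | est th -0.014 w 0.011 s 1.05 Tb 0.0031 rms 0.2 phieq -0.126 lift -0.294
[ 0.     0.001  0.    -0.    -0.001  0.001 -0.002  0.001]
plan [-0.121 -0.129 -0.129 -0.127 -0.126 -0.126] next th -0.010 w 0.010  MOVE dy -2.0 dz 0.2  Fz [-2.8 -4.1  6.2] grip 41
```

Emit:
drive_tool(
  deltas=[
    [[0,-1,0.1,0],[0,-1.5,0.1,0],[0,-1.5,0.1,0],[0,-1.5,0.1,0],[0,-1.5,0.1,0]],
  ],
)

```text
t: 11.83
tcp_pos: [0.5291, 0.0835, 0.2616]
tool_rot: [0.072, 0.997, -0.001, 0.001]
force: [-2.1, -2.3, 5.5]
finger_gap: 0.171
gripper_force: 40.6
```

```bash
python3 s.py; python3 - <<'E'
from h import *
im=vision.snapshot("scene");w=vision.snapshot("top")
cv2.imwrite("pics/g2.png",np.hstack([cv2.resize(im[155:225,320:420,::-1],(400,280),interpolation=2),cv2.resize(w[130:200,220:320,::-1],(400,280),interpolation=2)]))
E
```

```text
t 11.83 phi -0.113 th_meas -0.000 blob 19 | est th -0.002 w 0.026 s 1.01 Tb 0.0031 rms 0.3 phieq -0.127 lift -0.279
[ 0.001  0.    -0.001 -0.001  0.001 -0.001  0.004 -0.002]
plan [-0.162 -0.135 -0.124 -0.124 -0.126 -0.127] next th 0.002 w -0.007  MOVE dy -6.4 dz 0.9  Fz [-2.1 -2.3  5.5] grip 41
```

View pics/g2.png

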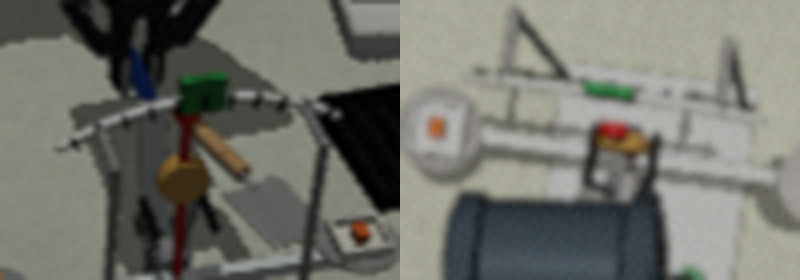

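The picture shows the red tip, at (613,130) in the top half, directly under the green tab at (609,92), and the pointer is upright. I keep holding.

Emit:
drive_tool(
  deltas=[
    [[0,-3.5,0.4,0],[0,-6.5,0.9,0],[0,-6.5,0.9,0],[0,-6.5,0.9,0],[0,-6.5,0.9,0]],
  ],
)

```text
t: 12.4
tcp_pos: [0.5281, 0.0779, 0.2608]
tool_rot: [0.072, 0.997, 0.0, 0.001]
force: [-3.1, -0.4, 7.7]
finger_gap: 0.172
gripper_force: 40.7
```

```bash
python3 s.py
```

```text
t 12.40 phi -0.157 th_meas 0.010 blob 21 | est th 0.008 w -0.000 s 1.00 Tb 0.0031 rms 0.3 phieq -0.127 lift -0.275
[-0.    -0.001 -0.002  0.001 -0.001  0.005  0.001 -0.002]
plan [-0.153 -0.127 -0.122 -0.125 -0.127 -0.127] next th 0.004 w -0.016  MOVE dy 0.5 dz -0.1  Fz [-3.1 -0.4  7.7] grip 41
```

Emit:
drive_tool(
  deltas=[
    [[0,0,0,0],[0,0,0,0],[0,0,0,0],[0,0,0,0],[0,0,0,0]],
  ],
)

```text
t: 12.87
tcp_pos: [0.5282, 0.078, 0.2608]
tool_rot: [0.072, 0.997, 0.0, 0.001]
force: [-2.9, -0.4, 6.2]
finger_gap: 0.169
gripper_force: 40.7
```

```bash
python3 s.py
```

```text
t 12.87 phi -0.157 th_meas 0.004 blob 21 | est th 0.004 w -0.018 s 1.00 Tb 0.0031 rms 0.3 phieq -0.128 lift -0.278
[-0.001 -0.002  0.    -0.001  0.004  0.001 -0.001  0.   ]
plan [-0.126 -0.122 -0.126 -0.128 -0.128 -0.128] next th -0.002 w -0.009  MOVE dy 4.0 dz -0.6  Fz [-2.9 -0.4  6.2] grip 41
```

Emit:
drive_tool(
  deltas=[
    [[0,2,-0.3,0],[0,4.5,-0.6,0],[0,4.5,-0.6,0],[0,4.5,-0.6,0],[0,4.5,-0.6,0]],
  ],
)

```text
t: 13.33
tcp_pos: [0.5288, 0.0819, 0.2614]
tool_rot: [0.072, 0.997, -0.001, 0.001]
force: [-3.7, -1.9, 7.1]
finger_gap: 0.166
gripper_force: 40.7
```

```bash
python3 s.py
```

```text
t 13.33 phi -0.126 th_meas -0.000 blob 19 | est th -0.000 w -0.007 s 1.00 Tb 0.0032 rms 0.3 phieq -0.129 lift -0.277
[-0.002  0.    -0.002  0.004  0.    -0.001  0.001 -0.   ]
plan [-0.128 -0.127 -0.128 -0.128 -0.129 -0.129] next th -0.003 w -0.004  MOVE dy -0.3 dz 0.0  Fz [-3.7 -1.9  7.1] grip 41
```

Emit:
drive_tool(
  deltas=[
    [[0,0,0,0],[0,0,0,0],[0,0,0,0],[0,0,0,0],[0,0,0,0]],
  ],
)

```text
t: 13.8
tcp_pos: [0.5288, 0.0819, 0.2614]
tool_rot: [0.072, 0.997, -0.001, 0.001]
force: [-2.8, -1.2, 6.9]
finger_gap: 0.169
gripper_force: 40.7
```

Emit:
drive_tool(
  deltas=[
    [[0,0,0,0],[0,0,0,0],[0,0,0,0],[0,0,0,0],[0,0,0,0]],
  ],
)

```text
t: 14.22
tcp_pos: [0.5288, 0.0819, 0.2614]
tool_rot: [0.072, 0.997, -0.001, 0.001]
force: [-2.7, -2.3, 6.0]
finger_gap: 0.172
gripper_force: 40.7
```

```bash
python3 s.py
```

```text
t 14.22 phi -0.126 th_meas -0.015 blob 21 | est th -0.014 w -0.011 s 0.97 Tb 0.0031 rms 0.4 phieq -0.128 lift -0.263
[ 0.001 -0.001  0.004  0.001 -0.001 -0.001 -0.004  0.001]
plan [-0.1   -0.125 -0.132 -0.13  -0.128 -0.128] next th -0.013 w 0.012  MOVE dy 3.3 dz -0.4  Fz [-2.7 -2.3  6. ] grip 41
```

Emit:
drive_tool(
  deltas=[
    [[0,4,-0.5,0],[0,8,-0.8,0],[0,8,-0.8,0],[0,8,-0.8,0],[0,8,-0.8,0]],
  ],
)

```text
t: 14.68
tcp_pos: [0.5301, 0.0896, 0.2624]
tool_rot: [0.072, 0.997, -0.001, 0.001]
force: [-3.9, -1.7, 7.3]
finger_gap: 0.173
gripper_force: 40.4
```

```bash
python3 s.py
```

```text
t 14.68 phi -0.065 th_meas -0.000 blob 19 | est th -0.002 w 0.050 s 0.97 Tb 0.0031 rms 0.4 phieq -0.128 lift -0.263
[-0.002  0.004  0.001 -0.001 -0.    -0.003  0.004 -0.001]
plan [-0.187 -0.143 -0.123 -0.124 -0.127 -0.128] next th 0.007 w -0.009  MOVE dy -15.7 dz 2.0  Fz [-3.9 -1.7  7.3] grip 40
```

Emit:
drive_tool(
  deltas=[
    [[0,-3,0.2,0],[0,-6,0.5,0],[0,-6,0.5,0],[0,-6,0.5,0],[0,-6,0.5,0]],
  ],
)

```text
t: 15.15
tcp_pos: [0.5292, 0.0846, 0.262]
tool_rot: [0.072, 0.997, 0.0, 0.001]
force: [-2.4, -0.2, 7.4]
finger_gap: 0.17
gripper_force: 40.4
```

```bash
python3 s.py .22
```

```text
t 15.15 phi -0.105 th_meas 0.020 blob 19 | est th 0.021 w 0.065 s 1.00 Tb 0.0031 rms 0.4 phieq -0.262 lift -0.275
[ 0.004  0.001 -0.001  0.    -0.003  0.003 -0.004  0.001]
plan [ 0.025 -0.277 -0.33  -0.294 -0.269 -0.263] next th 0.089 w 0.226  MOVE dy 16.9 dz -0.7  Fz [-2.4 -0.2  7.4] grip 40
```

Emit:
drive_tool(
  deltas=[
    [[0,0,0,0],[0,0,0,0],[0,0,0,0],[0,0,0,0],[0,0,0,0]],
  ],
)

```text
t: 15.62
tcp_pos: [0.5292, 0.0846, 0.262]
tool_rot: [0.072, 0.997, 0.0, 0.001]
force: [-3.6, -0.2, 8.6]
finger_gap: 0.169
gripper_force: 40.4
```

```bash
python3 s.py .22
```

```text
t 15.62 phi -0.104 th_meas 0.056 blob 20 | est th 0.057 w 0.096 s 0.99 Tb 0.0031 rms 0.3 phieq -0.259 lift -0.271
[-0.    -0.001  0.001 -0.001  0.004 -0.003  0.     0.   ]
plan [-0.072 -0.284 -0.312 -0.282 -0.264 -0.259] next th 0.121 w 0.181  MOVE dy 4.2 dz -0.4  Fz [-3.6 -0.2  8.6] grip 40
```

Easing φ to about −0.15.

Emit:
drive_tool(
  deltas=[
    [[0,-3,0.3,0],[0,-6,0.8,0],[0,-6,0.8,0],[0,-6,0.8,0],[0,-6,0.8,0]],
  ],
)

```text
t: 16.08
tcp_pos: [0.5284, 0.0793, 0.2612]
tool_rot: [0.072, 0.997, 0.001, 0.001]
force: [-3.1, 2.1, 7.1]
finger_gap: 0.176
gripper_force: 40.6
```

```bash
python3 s.py .22
```

```text
t 16.08 phi -0.146 th_meas 0.103 blob 21 | est th 0.104 w 0.110 s 0.99 Tb 0.0031 rms 0.3 phieq -0.259 lift -0.271
[-0.     0.001 -0.001  0.004 -0.004  0.     0.     0.   ]
plan [-0.175 -0.288 -0.294 -0.273 -0.262 -0.259] next th 0.157 w 0.124  MOVE dy -3.7 dz 0.6  Fz [-3.1  2.1  7.1] grip 41
```

Emit:
drive_tool(
  deltas=[
    [[0,-2,0.3,0],[0,-5,0.9,0],[0,-5,0.9,0],[0,-5,0.9,0],[0,-5,0.9,0]],
  ],
)

```text
t: 16.55
tcp_pos: [0.5276, 0.0744, 0.2602]
tool_rot: [0.072, 0.997, 0.001, 0.001]
force: [-2.5, 0.6, 7.9]
finger_gap: 0.167
gripper_force: 40.8
```

```bash
python3 s.py .23
```

```text
t 16.55 phi -0.185 th_meas 0.173 blob 18 | est th 0.171 w 0.151 s 1.09 Tb 0.0031 rms 0.4 phieq -0.304 lift -0.312
[ 0.    -0.002  0.004 -0.003 -0.001  0.     0.004 -0.002]
plan [-0.373 -0.352 -0.317 -0.304 -0.303 -0.304] next th 0.217 w 0.053  MOVE dy -23.4 dz 6.7  Fz [-2.5  0.6  7.9] grip 41
```

Emit:
drive_tool(
  deltas=[
    [[0,-9,2,0],[0,-18,4.7,0],[0,-18,4.7,0],[0,-18,4.7,0],[0,-18,4.7,0]],
  ],
)

```text
t: 17.02
tcp_pos: [0.5246, 0.0559, 0.2545]
tool_rot: [0.072, 0.997, 0.0, 0.0]
force: [-0.8, 0.5, 1.6]
finger_gap: 0.171
gripper_force: 41.3
```

```bash
python3 s.py .235
```

```text
t 17.02 phi -0.334 th_meas 0.230 blob 21 | est th 0.229 w 0.100 s 1.11 Tb 0.0032 rms 0.4 phieq -0.316 lift -0.320
[-0.002  0.004 -0.003 -0.001 -0.     0.004 -0.001 -0.   ]
plan [-0.329 -0.317 -0.314 -0.314 -0.315 -0.316] next th 0.239 w -0.006  MOVE dy 0.6 dz -0.2  Fz [-0.8  0.5  1.6] grip 41
```

Emit:
drive_tool(
  deltas=[
    [[0,0,0,0],[0,0,0,0],[0,3,-0.9,0],[0,6,-1.8,0],[0,9,-2.6,0]],
  ],
)

```text
t: 17.48
tcp_pos: [0.5257, 0.0633, 0.2568]
tool_rot: [0.072, 0.997, -0.002, 0.0]
force: [0.8, -2.2, -3.6]
finger_gap: 0.17
gripper_force: 40.8
```

```bash
python3 s.py .235
```

```text
t 17.48 phi -0.274 th_meas 0.223 blob 23 | est th 0.240 w 0.000 s 1.10 Tb 0.0032 rms 1.1 phieq -0.314 lift -0.318
[ 0.004 -0.004 -0.001 -0.     0.004 -0.001 -0.     0.017]
plan [-0.28  -0.287 -0.294 -0.3   -0.307 -0.313] next th 0.240 w 0.000  MOVE dy -0.8 dz 0.2  Fz [ 0.8 -2.2 -3.6] grip 41
```

Emit:
drive_tool(
  deltas=[
    [[0,2,-0.6,0],[0,4,-1.1,0],[0,6,-1.5,0],[0,6,-1.5,0],[0,6,-1.5,0]],
  ],
)

```text
t: 17.95
tcp_pos: [0.5269, 0.0703, 0.2589]
tool_rot: [0.072, 0.997, 0.0, 0.001]
force: [1.8, -3.0, -2.5]
finger_gap: 0.173
gripper_force: 40.5
```

```bash
python3 s.py .235
```

```text
t 17.95 phi -0.218 th_meas 0.211 blob 21 | est th 0.216 w 0.017 s 0.92 Tb 0.0033 rms 1.6 phieq -0.253 lift -0.255
[-0.008 -0.003  0.004  0.012  0.004 -0.018 -0.01   0.005]
plan [-0.238 -0.259 -0.258 -0.255 -0.253 -0.253] next th 0.225 w 0.022  MOVE dy -2.5 dz 0.6  Fz [ 1.8 -3.  -2.5] grip 40
```

Emit:
drive_tool(
  deltas=[
    [[0,1.5,-0.3,0],[0,3,-0.6,0],[0,3,-0.6,0],[0,3,-0.6,0],[0,3,-0.6,0]],
  ],
)

```text
t: 18.42
tcp_pos: [0.5273, 0.0733, 0.2596]
tool_rot: [0.072, 0.997, 0.0, 0.001]
force: [1.1, -2.6, 0.0]
finger_gap: 0.171
gripper_force: 40.4
```

Emit:
drive_tool(
  deltas=[
    [[0,0,0,0],[0,0,0,0],[0,0,0,0],[0,0,0,0],[0,0,0,0]],
  ],
)

```text
t: 18.83
tcp_pos: [0.5273, 0.0733, 0.2596]
tool_rot: [0.072, 0.997, 0.0, 0.001]
force: [3.4, -1.7, 1.3]
finger_gap: 0.171
gripper_force: 40.5
```

```bash
python3 s.py .235
```

```text
t 18.83 phi -0.194 th_meas 0.236 blob 21 | est th 0.240 w 0.000 s 0.86 Tb 0.0037 rms 1.2 phieq -0.245 lift -0.247
[-0.005 -0.001  0.011  0.007 -0.013 -0.007  0.004  0.004]
plan [-0.246 -0.247 -0.244 -0.244 -0.245 -0.245] next th 0.239 w -0.004  MOVE dy -6.6 dz 1.5  Fz [ 3.4 -1.7  1.3] grip 41
```

Emit:
drive_tool(
  deltas=[
    [[0,1,-0.2,0],[0,2,-0.4,0],[0,3,-0.5,0],[0,4,-0.7,0],[0,5,-0.9,0]],
  ],
)

```text
t: 19.3
tcp_pos: [0.528, 0.0775, 0.2605]
tool_rot: [0.072, 0.997, -0.001, 0.0]
force: [3.0, -4.5, 1.2]
finger_gap: 0.169
gripper_force: 40.4
```

Emit:
drive_tool(
  deltas=[
    [[0,2,-0.3,0],[0,4,-0.5,0],[0,6,-0.8,0],[0,8,-1.0,0],[0,10,-1.2,0]],
  ],
)

```text
t: 19.72
tcp_pos: [0.5296, 0.0873, 0.2622]
tool_rot: [0.072, 0.997, -0.001, 0.001]
force: [2.5, -4.5, 4.5]
finger_gap: 0.173
gripper_force: 40.0
```

Emit:
drive_tool(
  deltas=[
    [[0,2,-0.1,0],[0,4,-0.2,0],[0,6,-0.2,0],[0,8,-0.3,0],[0,10,-0.3,0]],
  ],
)

```text
t: 20.13
tcp_pos: [0.5311, 0.0973, 0.2627]
tool_rot: [0.072, 0.997, -0.001, 0.001]
force: [4.0, -4.3, -1.7]
finger_gap: 0.172
gripper_force: 39.6
```

```bash
python3 s.py .235
```

```text
t 20.13 phi -0.005 th_meas 0.241 blob 24 | est th 0.240 w 0.000 s 0.80 Tb 0.0042 rms 1.0 phieq -0.241 lift -0.242
[-0.004  0.007  0.008 -0.01  -0.005  0.004  0.004 -0.001]
plan [-0.216 -0.249 -0.242 -0.239 -0.24  -0.241] next th 0.239 w 0.005  MOVE dy -27.2 dz 3.0  Fz [ 4.  -4.3 -1.7] grip 40
```

Emit:
drive_tool(
  deltas=[
    [[0,0,0,0],[0,0,0,0],[0,0,0,0],[0,0,0,0],[0,0,0,0]],
  ],
  jaw=70,
)

```text
t: 20.6
tcp_pos: [0.5296, 0.0983, 0.2612]
tool_rot: [0.072, 0.997, 0.0, -0.001]
force: [0.3, -0.2, 0.1]
finger_gap: 0.815
gripper_force: 0.0
```

Emit:
drive_tool(
  deltas=[
    [[0,0,0,0],[0,0,-15,0],[0,0,-35,0],[0,0,-60,0],[0,0,-90,0]],
  ],
)

```text
t: 21.02
tcp_pos: [0.5292, 0.098, 0.3512]
tool_rot: [0.072, 0.997, 0.0, -0.002]
force: [0.3, -0.4, -0.8]
finger_gap: 0.818
gripper_force: 0.0
```

Emit:
drive_tool(
  deltas=[
    [[25,0,-10,0],[50,0,-20,0],[75,0,-20,0],[75,0,-20,0],[75,0,-20,0]],
  ],
)

```text
t: 21.43
tcp_pos: [0.4552, 0.109, 0.3721]
tool_rot: [0.072, 0.997, 0.0, 0.0]
force: [0.0, 0.6, -0.2]
finger_gap: 0.819
gripper_force: 0.0
```

```bash
python3 s.py .235 | head -1; python3 - <<'E'
from h import *
s=manip.sense();print(s["t"],s["tcp_pos"],s["force"],s["finger_gap"])
im=vision.snapshot("scene");w=vision.snapshot("top");print(blobs(mask(im,'blue',(330,150,400,200))))
cv2.imwrite("pics/g3.png",np.hstack([cv2.resize(im[150:250,300:420,::-1],(400,333),interpolation=2),cv2.resize(w[130:220,210:318,::-1],(400,333),interpolation=2)]))
E
```

```text
t 21.43 phi -0.001 th_meas 0.243 blob 22 | est th 0.240 w 0.000 s 0.80 Tb 0.0042 rms 1.0 phieq -0.242 lift -0.243
21.4833 [0.45620053 0.10882495 0.37196017] [-0.20798387 -0.28925358  0.00516927] 0.8178526991198637
[([355, 166, 9, 13, 61], [358.36, 172.34])]
```

View pics/g3.png

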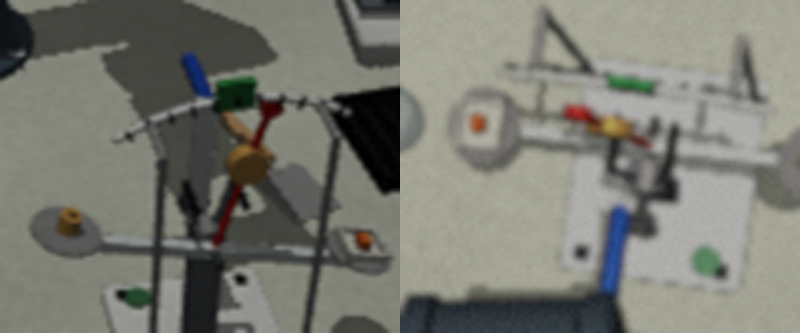

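The beam is back on the boat-side pin with the red tip at (270,107) in the scene half. The blue handle is where it started, at (358,172) against (358,172), and the gripper is clear. I'm handing in.

```bash
python3 -c "
from station import manip;print(manip.sign_off())"
```

```text
the job is handed in; nothing more can be done
None
```

The job is handed in: by my measurements the pointer stood at the green tab for about 8 s, then I let the beam down onto the boat-side pin (it rebounded slightly and settled), set the lever back upright and released it; no verdict was returned.

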